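Nest the channel offcuts in the storage rack

ROBOT

A 6-joint arm with a two-finger parallel gripper is mounted at the origin on the work surface. World frame = base frame: x ahead of the robot, y to its left, z up, the work surface at z = 0. Lengths are in mm, angles in rad, forces in N, time in s.
With the tool pointing down it reaches from about 400 to 925 mm from the base axis. Payload 12.5 kg.
Tool frame: the origin (TCP) lies at the very end of the fingers, on their centre line; the grasp point (between the pads) lies 19 mm behind it; z points along the fingers, y is the line along which they close (so a half turn about z gives the same grasp; the last joint's range is limited). The gripper opens to 95 mm and grips with 3 to 60 N. Pads are 20 mm wide; open, the fingers measure 119 mm over their backs; the gripper's body (75 mm by 180 mm) begins 59 mm behind the grasp point.
Start: joints at [-1.298, 0.491, 1.559, -0, 1.092, -0.106], TCP at [231.152, -580.702, 214.661] pointing down, gripper open.
Joint ranges: [-3.1, 3.1], [-0.84, 2.19], [0.05, 2.79], [-1.13, 4.28], [0.06, 2.93], [-2.69, 2.69]. Speed limits (rad/s): [2.22, 2.22, 2.79, 3.14, 3.14, 3.14].

INTERFACE

Orientations are given as [roll, pitch, yaw] about the fixed x, y, z axes, in that order (R = Rz(yaw) Ry(pitch) Rx(roll)).
In Python, from cell import env, optics, telemetry gives the robot as it stands (env), with the cameras (optics) and the readings (telemetry).
- The arm moves only by the tool jog_arm, called after "Call:" by a JSON object that holds its "fn" and its "kwargs", one argument or row to a line. Schema: {"type":"object","properties":{"rows":{"type":"array","items":{"type":"array","prefixItems":[{"type":"array","items":{"type":"number"},"minItems":3,"maxItems":3},{"type":"number"},{"type":"number"}],"minItems":3,"maxItems":3},"minItems":1,"maxItems":5},"only":{"type":"string"},"quiet":{"type":"boolean"},"lines":{"type":"string"}},"required":["rows"],"additionalProperties":false}. rows is a list of rows, 1 to 5 of them, each written [[dx, dy, dz], turn, opening]: dx, dy, dz in mm, then a turn about the tool's z in rad, then the opening from 0.0 (shut) to 1.0 (fully open); each row is the pose to reach, as a shift and turn from the pose commanded when the call began, along the tool's axes at that moment; what a row does not reach only later rows make up. A row lasts 1/12 s, in which the tool goes at most 41.7 mm and 0.125 rad, less where a joint would pass 70% of its speed; a pose out of reach is approached as far as the arm can. The fingers move at their own pace and stop on an object; the grip force is fixed at half the most. Time passes only in rows, so rows that do not move let the fingers close. The tool returns the time, the measured TCP pose, the force, the opening and the grip force at its end. only (a regular expression) keeps the lines of the reply that match it, lines (a string "A,B") keeps lines A to B, and quiet returns only ok. Input that does not fit is refused with a message, and nothing moves.
- telemetry.state(): the state, without advancing time (a new reading comes with each control period).
- optics.read_camera(name): name is "scene" or "top" or "wrist"; returns (picture, depth): 384x512x3 uint8, red, green, blue; 384x512 float32, mm along the optical axis (not along the pixel's ray), 0 where there is no reading.
- optics.camera_info(name): a dict with "vertical_fov" (degrees; the focal length in pixels is half the picture's height over the tangent of half this angle, whatever the lens; pixels are square), "cx", "cy" (the principal point, pixels), "origin" and "attitude" of the camera in the world. Camera axes: x right, y down, z forward; pixel columns grow to the right and rows downward; lengths in mm; the calibration is good to about 2 mm. A picture is of the moment at which its call begins: read the wrist's pose just before it. camera_info takes no time and is no camera call; for the wrist camera it gives the pose at the moment of the call.
- env.job_done(): hands the job in; it is judged then, once.
The state is a dict: "t": time; "joints": joint angles; "qvel": joint speeds; "tau": joint torques, N m; "eef_pos": TCP position; "tcp_rot": TCP orientation; "ft_force": force on the tool from outside, world axes, zero at the start; "moment": the same for the moment, N m; "opening": opening from 0.0 (shut) to 1.0 (fully open); "grip_force": force on a finger pad.
Only numpy, scipy, OpenCV 4.12 (cv2) and the standard library are available. Lean on these libraries where they do the work, as an engineer would, in place of code of your own. Each camera call takes 0.05 s, during which the arm holds its last target. There are 200 camera calls.

TASK

Put the two loose wide aluminium channels (not the narrow one, nor the angle) away in the rack: flipped open side down as they lie, nest one over each gap between the three upturned channels, so that it straddles the two neighbouring legs and one of its own legs sits in each channel. Lower them in rather than dropping them, fully seated and level, running along the racked channels, with ends about even with theirs (within 2 cm); either channel may take either gap.

Things in the scene. Friction and masses are not known exactly. Their poses are not given: they have to be found in the camera images.
- channel_a: loose wide aluminium U-channel, 100 mm long (x), 64 wide (y), 32 tall, 3 mm walls, about 100 g. It lies flipped: open side down on its leg edges, web on top, roughly along world x (within 23 degrees), 25 mm clear on both sides. Origin: centre of its underside, at the leg edges; z up, flat top 32 mm above. Not wanted: a channel only 34 mm wide and an L-shaped angle, both 100 mm long
- channel_b: the other loose wide channel, identical to channel_a: 100 mm long (x), 64 wide (y), 32 tall, 3 mm walls, lying open side down, web on top. Origin: centre of its underside, at the leg edges; z up, flat top 32 mm above
- nest_left (a point): nest over the gap between the left (+y) and middle of three 64 mm wide, 100 mm long channels fixed open side up on a plywood rack, 28 mm gaps between them. Point where a nested channel's origin belongs, mid-length, mid-gap, level with their inner floors, 15 mm above the bench; their legs end 29 mm above it. x along the channels, y across, z up. Play 12 mm to either side
- nest_right (a point): the like point over the gap between the middle and right (-y) channels of the rack, 92 mm from nest_left; same axes and heights. A seated flipped channel rests its leg edges on the two channels' floors, its top 47 mm above the bench. With both nests filled, 28 mm stay clear between the two flipped channels. The rack is fixed, its yaw within 18 degrees

How it is judged (in metres and radians):
At the end, for the whole second after the job is handed in: Each of the two wide channels sits open side down in a nest of its own (either way round): seated within 4 mm of full depth, level within 6 degrees, along the racked channels within 12 degrees, within 20 mm of mid-length and 15 mm of mid-gap, released and at rest ((((x of channel_a in the frame of nest_left between -0.02 and 0.02 m and y of channel_a in the frame of nest_left between -0.015 and 0.015 m and z of channel_a in the frame of nest_left between -0.004 and 0.004 m and angle between the x axis of channel_a and the x axis of nest_left, either way round below 0.22 rad and angle between channel_a's own z axis and vertical below 0.1 rad and linear speed of channel_a below 0.03 m/s) and (x of channel_b in the frame of nest_right between -0.02 and 0.02 m and y of channel_b in the frame of nest_right between -0.015 and 0.015 m and z of channel_b in the frame of nest_right between -0.004 and 0.004 m and angle between the x axis of channel_b and the x axis of nest_right, either way round below 0.22 rad and angle between channel_b's own z axis and vertical below 0.1 rad and linear speed of channel_b below 0.03 m/s)) or ((x of channel_a in the frame of nest_right between -0.02 and 0.02 m and y of channel_a in the frame of nest_right between -0.015 and 0.015 m and z of channel_a in the frame of nest_right between -0.004 and 0.004 m and angle between the x axis of channel_a and the x axis of nest_right, either way round below 0.22 rad and angle between channel_a's own z axis and vertical below 0.1 rad and linear speed of channel_a below 0.03 m/s) and (x of channel_b in the frame of nest_left between -0.02 and 0.02 m and y of channel_b in the frame of nest_left between -0.015 and 0.015 m and z of channel_b in the frame of nest_left between -0.004 and 0.004 m and angle between the x axis of channel_b and the x axis of nest_left, either way round below 0.22 rad and angle between channel_b's own z axis and vertical below 0.1 rad and linear speed of channel_b below 0.03 m/s)))); the robot touches nothing.
It fails at once if a wide channel falls freely from more than about 4 cm (linear speed of channel_a above 0.9 m/s and contact force between the fingers and channel_a below 0.05 N).
It fails at once if a wide channel falls freely from more than about 4 cm (linear speed of channel_b above 0.9 m/s and contact force between the fingers and channel_b below 0.05 N).
It also fails if it takes over 53 s, if anything falls off the work surface, if the arm or the gripper's body presses on something with over 40 N, if the wrist force passes 120 N, or if a joint passes its speed limit or range.

## Working session

There is one attempt and no reset: what is moved stays moved. The work goes in short steps, Python scripts to look and compute and a tool call to move; the robot and the scene stay as the last step left them, time stands still between calls to the robot, and variables do not carry over. Pictures are saved under pics/ and viewed, at most 10 in all, crops included, and the job is handed in when it is done.

```bash
ls; mkdir -p pics; python3 - <<'E'
from cell import env, optics, telemetry
import cv2,numpy as np
for n in("top","scene"):
    p,d=optics.read_camera(n); i=optics.camera_info(n); print(n,i)
    cv2.imwrite(f"pics/{n}0.png",p[:,:,::-1]); np.savez(f"/tmp/{n}0.npz",p=p,d=d)
print(telemetry.state())
E
```

```text
cell.py
pics
top {'vertical_fov': 49.53964017440899, 'cx': 251.34989871141244, 'cy': 192.39054008912618, 'origin': array([408.22117551,  -3.52607545, 978.349902  ]), 'attitude': array([-3.01754351e+00,  2.08056700e-03, -1.54475650e+00])}
scene {'vertical_fov': 56.406846741751366, 'cx': 257.28680105689375, 'cy': 196.18838032831223, 'origin': array([989.35034076,  43.23800013, 513.82463078]), 'attitude': array([-2.3538692 , -0.00917087,  1.64277578])}
{'t': 0.1, 'joints': array([-1.29764253e+00,  4.91467398e-01,  1.55939435e+00, -3.27108108e-05,
        1.09165710e+00, -1.05610831e-01]), 'qvel': array([-0.00150808, -0.00373155, -0.00066523, -0.00116747, -0.00048712,
        0.00119204]), 'tau': array([ 3.01026710e-03, -6.13621402e+01, -2.58606058e+01,  6.94244402e-02,
        4.70185967e-02, -5.41697989e-05]), 'eef_pos': array([ 231.0592532 , -580.49747257,  214.13797092]), 'tcp_rot': array([-3.14066856e+00, -6.87826729e-05,  3.78779691e-01]), 'ft_force': array([0.12376955, 0.51161958, 0.37744298]), 'moment': array([ 0.02941117,  0.02949655, -0.00249538]), 'grip_force': 0.0, 'opening': 1.0003883794178094}
```

View pics/top0.png

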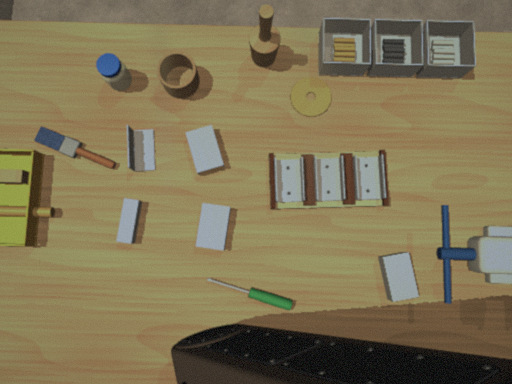

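The top view shows the rack at about (328,180), the angle at (141,148) and the narrow channel at (128,221). There are three wide-looking bodies, at (205,149), (213,227) and (399,276), so I'll measure all three.

```bash
cat > h.py <<'E'
import numpy as np,cv2
from scipy.spatial.transform import Rotation as R
def pts(d,i):
    f=d.shape[0]/2/np.tan(np.radians(i["vertical_fov"])/2)
    v,u=np.indices(d.shape); c=np.stack([(u-i["cx"])/f*d,(v-i["cy"])/f*d,d],-1)
    P=c@R.from_euler("xyz",i["attitude"]).as_matrix().T+i["origin"]
    P[d==0]=np.nan; return P
def ray(uv,i,z,H=384):
    f=H/2/np.tan(np.radians(i["vertical_fov"])/2)
    uv=np.atleast_2d(uv).astype(float); c=np.c_[(uv[:,0]-i["cx"])/f,(uv[:,1]-i["cy"])/f,np.ones(len(uv))]
    w=c@R.from_euler("xyz",i["attitude"]).as_matrix().T
    return i["origin"]+w*((z-i["origin"][2])/w[:,2])[:,None]
def rect(xy):
    (cx,cy),(a,b),t=cv2.minAreaRect(xy.astype(np.float32))
    if a<b: a,b,t=b,a,t+90
    return np.round([cx,cy,a,b,(t+90)%180-90],1)
E
python3 - <<'E'
from cell import env, optics, telemetry
from h import *
z=np.load("/tmp/top0.npz");p,d=z["p"],z["d"];i=optics.camera_info("top")
P=pts(d,i)
hsv=cv2.cvtColor(p,cv2.COLOR_RGB2HSV)
for (u,v) in [(205,149),(213,227),(399,276),(128,221),(292,180),(330,180),(367,178),(310,180),(349,180),(60,300)]: print(u,v,P[v,u].round(1),hsv[v,u])
m=((hsv[:,:,1]<60)&(hsv[:,:,2]>90)).astype(np.uint8)
n,l,s,c=cv2.connectedComponentsWithStats(m,connectivity=4)
for k in range(1,n):
    if s[k,4]>150:
        u=c[k]; zz=np.nanmedian(P[l==k][:,2])
        cs,_=cv2.findContours((l==k).astype(np.uint8),0,2)
        q=ray(max(cs,key=len)[:,0],i,zz)
        print(u.round(),s[k,4],"z",zz.round(1),np.nanpercentile(P[l==k][:,2],[5,95]).round(),rect(q[:,:2]))
c=p[120:330,110:430,::-1];cv2.imwrite("pics/c1.png",cv2.resize(c,None,fx=2.5,fy=2.5,interpolation=2))
E
```

```text
205 149 [625.4 112.1  29.7] [ 95  20 167]
213 227 [444.8  86.5  31.6] [102  22 172]
399 276 [ 347.  -330.3   40.2] [102  20 168]
128 221 [453.4 280.7  30.5] [104  28 174]
292 180 [559.7 -92.7  16.2] [ 90  18 166]
330 180 [ 561.8 -181.3   17.3] [ 83  19 165]
367 178 [ 569.4 -268.6   13.7] [ 78  20 168]
310 180 [ 559.5 -133.6   24.3] [ 12 121  99]
349 180 [ 562.1 -224.3   22.7] [ 10 129  99]
60 300 [269.6 435.1  -0.9] [ 23  99 147]
[298.  19.] 14061 z -748.0 [-756.   68.] [1324.3  -21.8 2208.9  320.2  -88.6]
[204. 149.] 1247 z 31.8 [ 2. 35.] [626.5 113.8 103.5  66.9  18.3]
[144. 150.] 850 z 3.0 [-0.  6.] [626.5 261.1 102.3  49.1   5.4]
[ 68. 146.] 281 z 19.9 [17. 23.] [626.3 435.3  41.4  39.  -21.9]
[329. 179.] 1275 z 15.5 [12. 44.] [ 567.  -179.6  107.7   70.4    3.1]
[367. 178.] 1077 z 15.1 [12. 43.] [ 571.9 -268.3  106.    59.6    3.2]
[289. 180.] 1285 z 15.3 [12. 43.] [562.1 -85.6 108.1  69.9   3.1]
[127. 220.] 725 z 31.7 [ 2. 35.] [455.1 282.6 102.   37.3  -6.6]
[213. 226.] 1333 z 31.8 [17. 35.] [447.   87.4 102.   67.5  -6.7]
[495. 254.] 1897 z 135.9 [ 26. 141.] [ 402.5 -480.5  116.1   82.    -2.9]
[400. 276.] 1353 z 39.3 [30. 42.] [ 346.1 -330.   102.    69.7   11.6]
```

View pics/c1.png

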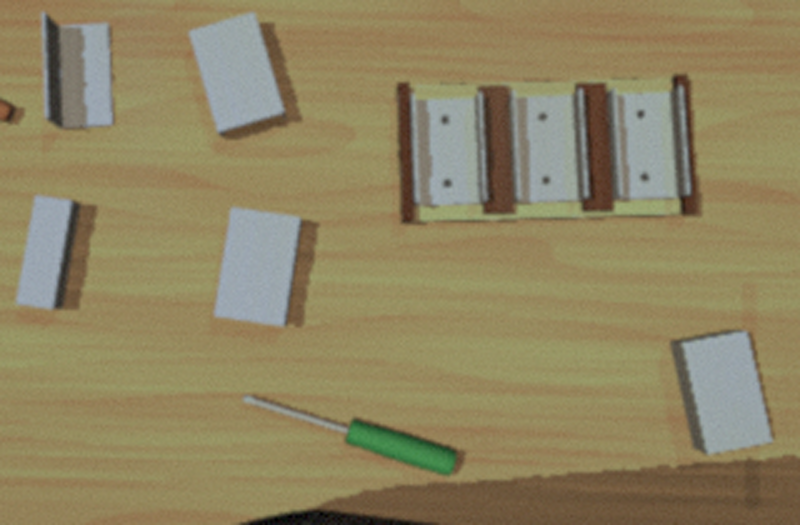

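View pics/scene0.png

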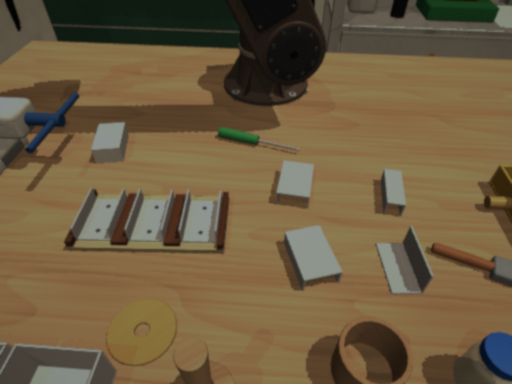

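The scene view agrees: the block at (108,142) is taller (measured 39–40 mm) and so is a decoy. The wide channels are at (295,181) and (312,255), both with z≈32. Next I'll measure the rack from the brown strips and leg ridges.

```bash
python3 - <<'E'
from cell import env, optics, telemetry
from h import *
z=np.load("/tmp/top0.npz");p,d=z["p"],z["d"];i=optics.camera_info("top")
P=pts(d,i);hsv=cv2.cvtColor(p,cv2.COLOR_RGB2HSV)
m=((hsv[:,:,0]<17)&(hsv[:,:,1]>100)&(hsv[:,:,2]<135)).astype(np.uint8)
m[:, :255]=0;m[:,400:]=0;m[:140]=0;m[220:]=0
n,l,s,c=cv2.connectedComponentsWithStats(m,connectivity=4)
for k in range(1,n):
    if s[k,4]>60:
        cs,_=cv2.findContours((l==k).astype(np.uint8),0,2)
        zz=np.nanmedian(P[l==k][:,2]); print(c[k].round(1),s[k,4],zz.round(1),rect(ray(max(cs,key=len)[:,0],i,zz)[:,:2]))
# height profile across rack, mid length
ax=np.radians(3.1); o=np.array([566.5,-179]); e=P[:,:,:2]-o
X=e@[np.cos(ax),np.sin(ax)];Y=e@[-np.sin(ax),np.cos(ax)]
q=(abs(X)<35)
for y in range(-160,162,4):
    w=q&(abs(Y-y)<2); print(y,np.nanmedian(P[w][:,2]).round(), end=" | ")
print()
w=(abs(Y)<18)|(abs(Y-92)<18)|(abs(Y+92)<18)
for x in range(-70,72,4):
    k=w&(abs(X-x)<2); print(x,np.nanmedian(P[k][:,2]).round(),np.median(hsv[k][:,1]),end=" | ")
E
```

```text
[271.8 181.3] 223 25.9 [556.4 -45.3 128.9  11.8   2.5]
[349.  179.2] 420 21.8 [ 566.2 -222.9  115.6   24.5    2.2]
[308.9 180.1] 437 22.0 [ 561.4 -130.4  115.9   25.5    2.9]
[386.5 194.9] 89 25.2 [ 544.2 -309.1   77.1   13.8   -0.9]
-160 0.0 | -156 -1.0 | -152 0.0 | -148 -0.0 | -144 -0.0 | -140 0.0 | -136 nan | -132 25.0 | -128 26.0 | -124 nan | -120 42.0 | -116 26.0 | -112 15.0 | -108 15.0 | -104 15.0 | -100 15.0 | -96 15.0 | -92 15.0 | -88 15.0 | -84 15.0 | -80 15.0 | -76 15.0 | -72 15.0 | -68 15.0 | -64 nan | -60 44.0 | -56 31.0 | -52 21.0 | -48 22.0 | -44 22.0 | -40 23.0 | -36 22.0 | -32 23.0 | -28 43.0 | -24 22.0 | -20 15.0 | -16 15.0 | -12 14.0 | -8 15.0 | -4 15.0 | 0 15.0 | 4 15.0 | 8 15.0 | 12 15.0 | 16 15.0 | 20 15.0 | 24 15.0 | 28 14.0 | 32 43.0 | 36 29.0 | 40 22.0 | 44 22.0 | 48 21.0 | 52 22.0 | 56 22.0 | 60 22.0 | 64 43.0 | 68 17.0 | 72 15.0 | 76 15.0 | 80 15.0 | 84 15.0 | 88 14.0 | 92 15.0 | 96 15.0 | 100 14.0 | 104 15.0 | 108 15.0 | 112 15.0 | 116 15.0 | 120 15.0 | 124 43.0 | 128 28.0 | 132 26.0 | 136 26.0 | 140 4.0 | 144 -0.0 | 148 0.0 | 152 -0.0 | 156 -0.0 | 160 0.0 | 
-70 -0.0 106.0 | -66 10.0 81.0 | -62 12.0 77.0 | -58 12.0 79.0 | -54 12.0 75.0 | -50 15.0 19.0 | -46 15.0 18.0 | -42 15.0 18.0 | -38 15.0 18.0 | -34 15.0 17.0 | -30 15.0 17.0 | -26 14.0 18.0 | -22 15.0 17.0 | -18 15.0 17.0 | -14 14.0 17.0 | -10 14.0 17.0 | -6 15.0 17.0 | -2 14.0 17.0 | 2 15.0 17.0 | 6 15.0 17.0 | 10 15.0 17.0 | 14 15.0 17.0 | 18 15.0 17.0 | 22 15.0 17.0 | 26 15.0 16.0 | 30 15.0 15.0 | 34 15.0 16.5 | 38 14.0 16.0 | 42 15.0 17.0 | 46 15.0 17.0 | 50 12.0 62.0 | 54 12.0 78.0 | 58 11.0 77.0 | 62 11.0 76.0 | 66 0.0 92.0 | 70 -0.0 100.0 |
  return np.nanmean(a, axis, out=out, keepdims=keepdims)
```

Both nests are now located: left at (562,-131) and right at (567,-223), with yaw 3.1°. The floor reads 15 and the leg tops about 44, which matches the given sizes. I'll go to the far channel first, at (626.5,114) with yaw 18.3°.

Call:
{"fn": "jog_arm", "kwargs": {
  "rows": [
    [[156, -125, 0], 0, 0.9],
    [[156, -125, 0], 0, 0.9],
    [[156, -125, 0], 0, 0.9],
    [[156, -125, 0], 0, 0.9],
    [[156, -125, 0], 0, 0.9]
  ]
}}

```text
t: 0.52
eef_pos: [330.5, -404.3, 214.5]
tcp_rot: [-3.141, -0.0, 0.379]
ft_force: [1.4, -0.3, -0.7]
opening: 0.897
grip_force: 0.0
```

Call:
{"fn": "jog_arm", "kwargs": {
  "rows": [
    [[156, -125, 0], 0, 0.9],
    [[156, -125, 0], 0, 0.9],
    [[156, -125, 0], 0, 0.9],
    [[156, -125, 0], 0, 0.9],
    [[156, -125, 0], 0, 0.9]
  ]
}}

```text
t: 0.93
eef_pos: [429.3, -230.5, 214.6]
tcp_rot: [-3.141, 0.0, 0.379]
ft_force: [1.3, -0.6, 0.7]
opening: 0.902
grip_force: 0.0
```

```bash
cat > go.py <<'E'
# prints the shift in tool axes from measured pose to target: x y z yaw(rad)
import sys
from cell import env, optics, telemetry
from h import *
x,y,z,w=map(float,sys.argv[1:]); s=telemetry.state(); r=s["tcp_rot"]
M=R.from_euler("xyz",r).as_matrix()
dw=(r[2]-w+np.pi)%(2*np.pi)-np.pi
print("shift",(M.T@(np.array([x,y,z])-s["eef_pos"])).round(1),"turn",round(dw,3),"| t",s["t"],"pos",s["eef_pos"].round(1),"rot",r.round(3),"j",s["joints"].round(2),"open",round(s["opening"],2),"grip",s["grip_force"],"F",s["ft_force"].round(1))
E
python3 go.py 626.5 113.8 150 0.319
```

```text
shift [ 310.7 -246.8   64.7] turn 0.06 | t 0.9333 pos [ 429.3 -230.5  214.6] rot [-3.141  0.     0.379] j [-0.63  0.3   1.89  0.    0.96  0.56] open 0.9 grip 0.0 F [ 1.3 -0.6  0.7]
```

Call:
{"fn": "jog_arm", "kwargs": {
  "rows": [
    [[155, -123, 0], 0, 0.9],
    [[155, -123, 0], 0, 0.9],
    [[155, -123, 0], 0, 0.9],
    [[155, -123, 0], 0, 0.9],
    [[155, -123, 0], 0, 0.9]
  ]
}}

```text
t: 1.35
eef_pos: [528.0, -58.6, 214.5]
tcp_rot: [-3.141, -0.0, 0.38]
ft_force: [-0.3, -0.7, 0.2]
opening: 0.9
grip_force: 0.0
```

Call:
{"fn": "jog_arm", "kwargs": {
  "rows": [
    [[155, -123, 40], 0.06, 0.9],
    [[155, -123, 40], 0.06, 0.9],
    [[155, -123, 40], 0.06, 0.9],
    [[155, -123, 40], 0.06, 0.9],
    [[155, -123, 40], 0.06, 0.9]
  ]
}}

```text
t: 1.77
eef_pos: [626.3, 112.7, 173.6]
tcp_rot: [-3.141, 0.001, 0.32]
ft_force: [0.2, 0.2, -0.6]
opening: 0.901
grip_force: 0.0
```

Call:
{"fn": "jog_arm", "kwargs": {
  "rows": [
    [[0, 0, 0], 0, 0.9]
  ]
}}

```text
t: 1.85
eef_pos: [626.9, 115.0, 172.4]
tcp_rot: [-3.141, 0.001, 0.323]
ft_force: [-0.4, 0.5, -0.4]
opening: 0.9
grip_force: 0.0
```

```bash
python3 go.py 626.5 113.8 8 0.319; python3 - <<'E'
from cell import env, optics, telemetry
import cv2
i=optics.camera_info("wrist");p,d=optics.read_camera("wrist");cv2.imwrite("pics/w1.png",p[:,:,::-1])
E
```

```text
shift [ -0.6   1.2 164.4] turn 0.004 | t 1.85 pos [626.9 115.  172.4] rot [-3.141e+00  1.000e-03  3.230e-01] j [0.08 0.55 1.57 0.   1.02 1.33] open 0.9 grip 0.0 F [-0.4  0.5 -0.4]
```

View pics/w1.png

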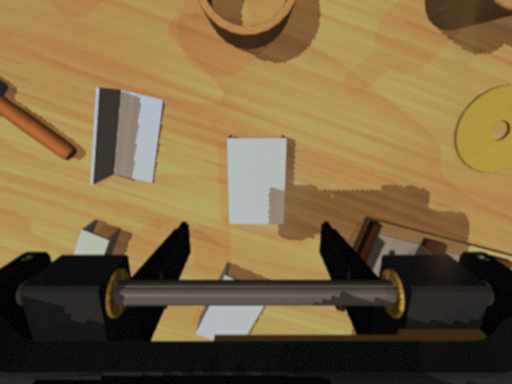

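The wrist view shows channel A square and centred between the fingers: its top spans columns 228–286 and rows 137–223, and the finger midpoint is near column 255. I'll descend and grip.

Call:
{"fn": "jog_arm", "kwargs": {
  "rows": [
    [[0, 1, 40], 0, 0.9],
    [[0, 1, 80], 0, 0.9],
    [[0, 1, 120], 0, 0.9],
    [[0, 1, 145], 0, 0.9],
    [[0, 1, 164], 0, 0.9]
  ]
}}

```text
t: 2.32
eef_pos: [624.4, 108.1, 7.9]
tcp_rot: [-3.141, 0.003, 0.318]
ft_force: [-0.8, 0.1, -0.1]
opening: 0.899
grip_force: 0.0
```

Call:
{"fn": "jog_arm", "kwargs": {
  "rows": [
    [[0, 0, 0], 0, 0.9],
    [[0, 0, 0], 0, 0.3],
    [[0, 0, 0], 0, 0.3],
    [[0, 0, 0], 0, 0.3],
    [[0, 0, 0], 0, 0.3]
  ]
}}

```text
t: 2.73
eef_pos: [626.6, 109.2, 12.2]
tcp_rot: [3.141, -0.002, 0.319]
ft_force: [0.1, 1.2, 0.4]
opening: 0.675
grip_force: 0.3
```

Call:
{"fn": "jog_arm", "kwargs": {
  "rows": [
    [[0, 0, 0], 0, 0.3],
    [[0, 0, 0], 0, 0.3],
    [[0, 0, 0], 0, 0.3],
    [[0, 0, 0], 0, 0.3],
    [[0, 0, 0], 0, 0.3]
  ]
}}

```text
t: 3.15
eef_pos: [626.6, 109.2, 12.2]
tcp_rot: [3.141, -0.002, 0.319]
ft_force: [-1.2, -1.3, 7.3]
opening: 0.671
grip_force: 30.0
```

```bash
python3 go.py 626.5 113.8 8 0.319
```

```text
shift [ 1.3 -4.4  4.2] turn -0.0 | t 3.15 pos [626.6 109.2  12.2] rot [ 3.141e+00 -2.000e-03  3.190e-01] j [ 0.07  0.75  1.69 -0.    0.7   1.32] open 0.67 grip 30.00055119395256 F [-1.2 -1.3  7.3]
```

The grip is a little high (TCP at z=12), so I'll regrip about 7 mm lower.

Call:
{"fn": "jog_arm", "kwargs": {
  "rows": [
    [[0, 0, 0], 0, 0.8],
    [[0, 0, 0], 0, 0.8],
    [[0, 0, 4], 0, 0.8],
    [[0, 0, 8], 0, 0.8],
    [[0, 0, 8], 0, 0.8]
  ]
}}

```text
t: 3.57
eef_pos: [625.5, 109.1, 1.6]
tcp_rot: [-3.141, 0.001, 0.319]
ft_force: [-0.4, -0.2, -0.3]
opening: 0.799
grip_force: 0.0
```

Call:
{"fn": "jog_arm", "kwargs": {
  "rows": [
    [[0, 0, 0], 0, 0.3],
    [[0, 0, 0], 0, 0.3],
    [[0, 0, 0], 0, 0.3],
    [[0, 0, 0], 0, 0.3],
    [[0, 0, 0], 0, 0.3]
  ]
}}

```text
t: 3.98
eef_pos: [625.9, 109.2, 2.6]
tcp_rot: [3.142, 0.0, 0.319]
ft_force: [-0.6, -0.7, -1.1]
opening: 0.672
grip_force: 30.0
```

Call:
{"fn": "jog_arm", "kwargs": {
  "rows": [
    [[0, 0, 0], 0, 0.3],
    [[0, 0, 0], 0, 0.3],
    [[0, 0, 0], 0, 0.3]
  ]
}}

```text
t: 4.23
eef_pos: [625.9, 109.2, 2.6]
tcp_rot: [3.141, 0.0, 0.319]
ft_force: [0.2, -0.2, -0.8]
opening: 0.67
grip_force: 30.0
```

```bash
python3 go.py 626.5 113.8 8 0.319
```

```text
shift [ 2.  -4.2 -5.4] turn -0.0 | t 4.2333 pos [625.9 109.2   2.6] rot [3.141 0.    0.319] j [ 0.07  0.76  1.69 -0.    0.68  1.32] open 0.67 grip 29.99993607401848 F [ 0.2 -0.2 -0.8]
```

Call:
{"fn": "jog_arm", "kwargs": {
  "rows": [
    [[0, 0, -30], 0, 0.3],
    [[0, 0, -70], 0, 0.3],
    [[0, 0, -110], 0, 0.3],
    [[0, 0, -110], 0, 0.3]
  ]
}}

```text
t: 4.57
eef_pos: [628.9, 109.5, 120.0]
tcp_rot: [3.139, -0.01, 0.319]
ft_force: [0.5, 0.0, 0.3]
opening: 0.67
grip_force: 30.0
```

```bash
python3 go.py 567.4 -223 112 0.054
```

```text
shift [-162.8  296.5    7.1] turn 0.265 | t 4.5667 pos [628.9 109.5 120. ] rot [ 3.139 -0.01   0.319] j [ 0.07  0.61  1.63 -0.    0.9   1.32] open 0.67 grip 29.999899081885815 F [0.5 0.  0.3]
```

Call:
{"fn": "jog_arm", "kwargs": {
  "rows": [
    [[-20, 36, 0], 0, 0.3],
    [[-40, 72, 0], 0, 0.3],
    [[-60, 108, 0], 0, 0.3],
    [[-80, 144, 0], 0, 0.3],
    [[-90, 164, 0], 0, 0.3]
  ]
}}

```text
t: 4.98
eef_pos: [590.9, -78.2, 112.6]
tcp_rot: [3.141, 0.0, 0.317]
ft_force: [-0.4, 0.5, -0.4]
opening: 0.672
grip_force: 30.0
```

Call:
{"fn": "jog_arm", "kwargs": {
  "rows": [
    [[-18, 33, 0], 0.1, 0.3],
    [[-36, 66, 0], 0.2, 0.3],
    [[-54, 99, 0], 0.265, 0.3],
    [[-73, 132, 0], 0.265, 0.3],
    [[-73, 132, 0], 0.265, 0.3]
  ]
}}

```text
t: 5.4
eef_pos: [562.9, -228.7, 112.6]
tcp_rot: [3.14, -0.001, 0.049]
ft_force: [0.5, 0.8, -1.1]
opening: 0.668
grip_force: 30.0
```

Call:
{"fn": "jog_arm", "kwargs": {
  "rows": [
    [[0, 0, 0], 0, 0.3],
    [[0, 0, 0], 0, 0.3]
  ]
}}

```text
t: 5.57
eef_pos: [563.8, -222.7, 112.5]
tcp_rot: [-3.141, 0.0, 0.053]
ft_force: [-0.1, -0.1, -0.4]
opening: 0.671
grip_force: 30.0
```

```bash
python3 go.py 567.4 -223 70 0.054; python3 - <<'E'
from cell import env, optics, telemetry
import cv2
from h import *
p,d=optics.read_camera("top");np.savez("/tmp/top1.npz",p=p,d=d)
P=pts(d,optics.camera_info("top"))
cv2.imwrite("pics/t2.png",cv2.resize(p[100:300,200:460,::-1],None,fx=2.5,fy=2.5))
E
```

```text
shift [ 3.6  0.5 42.5] turn -0.001 | t 5.5667 pos [ 563.8 -222.7  112.5] rot [-3.141  0.     0.053] j [-0.49  0.58  1.71  0.    0.85  1.03] open 0.67 grip 30.00009186565876 F [-0.1 -0.1 -0.4]
```

View pics/t2.png

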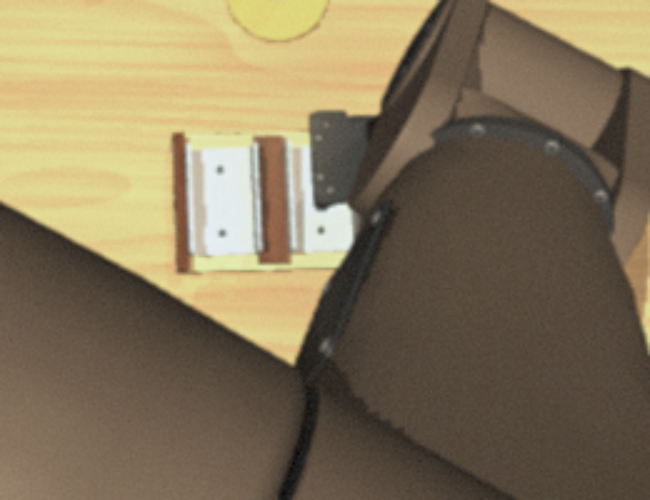

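The arm hides the held channel in the top view, so I'll lower to just above the legs and check with the scene camera.

Call:
{"fn": "jog_arm", "kwargs": {
  "rows": [
    [[3.6, 0.5, 20], 0, 0.3],
    [[3.6, 0.5, 44], 0, 0.3],
    [[3.6, 0.5, 44], 0, 0.3]
  ]
}}

```text
t: 5.87
eef_pos: [566.4, -221.0, 65.3]
tcp_rot: [-3.139, 0.005, 0.056]
ft_force: [-0.7, 0.4, -1.2]
opening: 0.672
grip_force: 30.0
```

```bash
python3 go.py 567.4 -223 18 0.054; python3 - <<'E'
from cell import env, optics, telemetry
import cv2
p,d=optics.read_camera("scene")
cv2.imwrite("pics/s2.png",cv2.resize(p[120:300,20:290,::-1],None,fx=2.8,fy=2.8))
E
```

```text
shift [ 1.1  2.2 47.3] turn 0.002 | t 5.8667 pos [ 566.4 -221.    65.3] rot [-3.139  0.005  0.056] j [-0.48  0.65  1.73 -0.    0.77  1.03] open 0.67 grip 30.00003967434168 F [-0.7  0.4 -1.2]
```

View pics/s2.png

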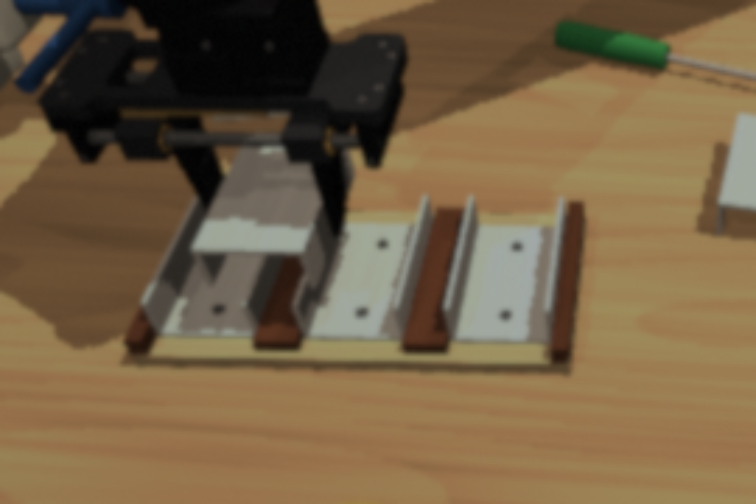

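The channel is held level over the right-hand gap, its front web edge running from (192,250) to (308,250) in the crop. I'll check the lengthwise position with a ray at that height.

```bash
python3 - <<'E'
from cell import env, optics, telemetry
from h import *
i=optics.camera_info("scene")
f=lambda u,v:(20+u/2.8,120+v/2.8)
q=ray([f(192,250),f(308,252)],i,92.);print(q.round(1))
print(ray([f(162,333),f(252,337),f(310,337),f(402,338)],i,15.).round(1))
E
```

```text
[[ 617.9 -250.6   92. ]
 [ 614.1 -184.2   92. ]]
[[ 620.6 -294.2   15. ]
 [ 619.3 -237.1   15. ]
 [ 616.4 -201.2   15. ]
 [ 612.6 -143.8   15. ]]
```

Ends are even within about 2 mm, and the channel is about 3 mm off mid-gap against 12 mm of play. I'll lower it now.

Call:
{"fn": "jog_arm", "kwargs": {
  "rows": [
    [[1, 1, 15], 0, 0.3],
    [[1, 1, 28], 0, 0.3],
    [[1, 1, 38], 0, 0.3],
    [[1, 1, 43], 0, 0.3],
    [[1, 1, 45], 0, 0.3]
  ]
}}

```text
t: 6.33
eef_pos: [568.7, -223.8, 23.6]
tcp_rot: [-3.141, 0.0, 0.054]
ft_force: [0.5, 0.2, -1.6]
opening: 0.671
grip_force: 30.0
```

Call:
{"fn": "jog_arm", "kwargs": {
  "rows": [
    [[0, 0, 0], 0, 0.3],
    [[0, 0, 0], 0, 0.3]
  ]
}}

```text
t: 6.5
eef_pos: [568.9, -224.3, 24.3]
tcp_rot: [3.141, -0.001, 0.054]
ft_force: [0.4, 0.9, -0.4]
opening: 0.676
grip_force: 30.0
```

```bash
python3 go.py 567.4 -223 17.5 0.054
```

```text
shift [-1.5 -1.4  6.8] turn -0.0 | t 6.5 pos [ 568.9 -224.3   24.3] rot [ 3.141e+00 -1.000e-03  5.400e-02] j [-0.48  0.71  1.75 -0.    0.68  1.03] open 0.68 grip 30.000019557774067 F [ 0.4  0.9 -0.4]
```

Call:
{"fn": "jog_arm", "kwargs": {
  "rows": [
    [[-1, -1, 2], 0, 0.3],
    [[-1, -1, 4], 0, 0.3],
    [[-1, -1, 6], 0, 0.3],
    [[-1, -1, 6], 0, 0.3]
  ]
}}

```text
t: 6.83
eef_pos: [567.6, -223.3, 17.6]
tcp_rot: [3.141, -0.0, 0.054]
ft_force: [-0.3, -1.8, -1.8]
opening: 0.673
grip_force: 30.0
```

```bash
python3 go.py 567.4 -223 17.5 0.054
```

```text
shift [-0.1 -0.3  0.1] turn -0.0 | t 6.8333 pos [ 567.6 -223.3   17.6] rot [ 3.141 -0.     0.054] j [-0.48  0.72  1.76 -0.    0.67  1.03] open 0.67 grip 29.99996066093445 F [-0.3 -1.8 -1.8]
```

Call:
{"fn": "jog_arm", "kwargs": {
  "rows": [
    [[0, 0, 1], 0, 0.3],
    [[0, 0, 1.5], 0, 0.3],
    [[0, 0, 1.5], 0, 0.3]
  ]
}}

```text
t: 7.08
eef_pos: [567.6, -223.3, 17.4]
tcp_rot: [3.141, -0.0, 0.054]
ft_force: [-3.9, 1.5, 14.4]
opening: 0.669
grip_force: 30.0
```

Call:
{"fn": "jog_arm", "kwargs": {
  "rows": [
    [[0, 0, 0], 0, 0.8],
    [[0, 0, 0], 0, 0.8],
    [[0, 0, 0], 0, 0.8],
    [[0, 0, 0], 0, 0.8]
  ]
}}

```text
t: 7.42
eef_pos: [567.5, -223.3, 16.0]
tcp_rot: [-3.142, 0.0, 0.054]
ft_force: [0.1, 0.1, -0.4]
opening: 0.795
grip_force: 0.0
```

Call:
{"fn": "jog_arm", "kwargs": {
  "rows": [
    [[0, 0, -25], 0, 0.8],
    [[0, 0, -60], 0, 0.8],
    [[0, 0, -100], 0, 0.8],
    [[0, 0, -110], 0, 0.8]
  ]
}}

```text
t: 7.75
eef_pos: [569.3, -224.1, 131.3]
tcp_rot: [3.138, -0.006, 0.054]
ft_force: [-0.0, -0.6, -0.5]
opening: 0.8
grip_force: 0.0
```

```bash
python3 go.py 447 87.4 125 -0.117
```

```text
shift [-105.4 -317.7    4.6] turn 0.171 | t 7.75 pos [ 569.3 -224.1  131.3] rot [ 3.138 -0.006  0.054] j [-0.48  0.56  1.68 -0.    0.89  1.03] open 0.8 grip 0.0 F [-0.  -0.6 -0.5]
```

The 14 N contact shows channel A seated at the expected height, and it's released. Now I'll go to channel B.

Call:
{"fn": "jog_arm", "kwargs": {
  "rows": [
    [[-13, -39, 0], 0, 0.9],
    [[-26, -78, 0], 0, 0.9],
    [[-39, -117, 0], 0, 0.9],
    [[-52, -156, 0], 0, 0.9],
    [[-58, -175, 0], 0, 0.9]
  ]
}}

```text
t: 8.17
eef_pos: [497.9, -48.5, 125.9]
tcp_rot: [-3.141, 0.002, 0.055]
ft_force: [0.5, -0.6, -0.0]
opening: 0.9
grip_force: 0.0
```

Call:
{"fn": "jog_arm", "kwargs": {
  "rows": [
    [[-12, -36, 0], 0.1, 0.9],
    [[-24, -72, 0], 0.171, 0.9],
    [[-36, -108, 0], 0.171, 0.9],
    [[-47, -143, 0], 0.171, 0.9],
    [[-47, -143, 0], 0.171, 0.9]
  ]
}}

```text
t: 8.58
eef_pos: [443.0, 92.7, 126.0]
tcp_rot: [-3.141, 0.001, -0.113]
ft_force: [-0.0, -0.5, -0.4]
opening: 0.901
grip_force: 0.0
```

Call:
{"fn": "jog_arm", "kwargs": {
  "rows": [
    [[0, 0, 0], 0, 0.9],
    [[0, 0, 0], 0, 0.9],
    [[0, 0, 0], 0, 0.9]
  ]
}}

```text
t: 8.83
eef_pos: [446.2, 87.8, 126.0]
tcp_rot: [3.141, -0.0, -0.118]
ft_force: [0.8, -0.4, -0.5]
opening: 0.899
grip_force: 0.0
```

```bash
python3 go.py 447 87.4 3 -0.117; python3 - <<'E'
from cell import env, optics, telemetry
import cv2
p,d=optics.read_camera("scene")
cv2.imwrite("pics/s3.png",cv2.resize(p[70:300,20:360,::-1],None,fx=2.2,fy=2.2))
E
```

```text
shift [  0.8   0.2 123. ] turn -0.001 | t 8.8333 pos [446.2  87.8 126. ] rot [ 3.141 -0.    -0.118] j [ 0.05  0.38  2.06 -0.    0.7   1.74] open 0.9 grip 0.0 F [ 0.8 -0.4 -0.5]
```

View pics/s3.png

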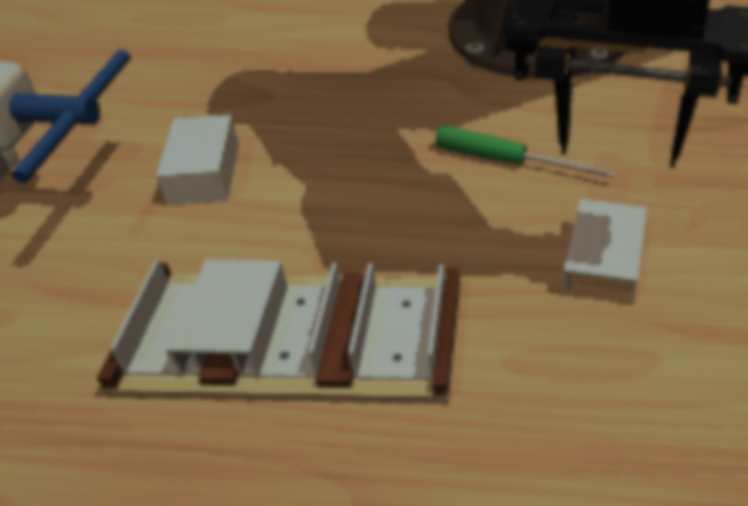

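Channel A straddles the right gap, level and seated, at about (225,305) in the crop, and B lies undisturbed at (605,245). Grasping B next.

Call:
{"fn": "jog_arm", "kwargs": {
  "rows": [
    [[1, 0, 35], 0, 0.9],
    [[1, 0, 70], 0, 0.9],
    [[1, 0, 95], 0, 0.9],
    [[1, 0, 105], 0, 0.9],
    [[1, 0, 112], 0, 0.9]
  ]
}}

```text
t: 9.3
eef_pos: [446.4, 87.4, 12.4]
tcp_rot: [3.141, 0.002, -0.119]
ft_force: [-0.2, -0.9, 0.6]
opening: 0.901
grip_force: 0.0
```

Call:
{"fn": "jog_arm", "kwargs": {
  "rows": [
    [[0, 0, 5], 0, 0.9],
    [[0, 0, 10], 0, 0.9],
    [[0, 0, 10], 0, 0.9],
    [[0, 0, 10], 0, 0.9]
  ]
}}

```text
t: 9.63
eef_pos: [446.9, 88.4, 4.5]
tcp_rot: [-3.142, -0.001, -0.117]
ft_force: [-0.5, -0.2, -0.0]
opening: 0.9
grip_force: 0.0
```

```bash
python3 go.py 447 87.4 3 -0.117
```

```text
shift [0.2 0.9 1.5] turn -0.0 | t 9.6333 pos [446.9  88.4   4.5] rot [-3.142e+00 -1.000e-03 -1.170e-01] j [ 0.05  0.62  2.15 -0.    0.37  1.74] open 0.9 grip 0.0 F [-0.5 -0.2 -0. ]
```

Call:
{"fn": "jog_arm", "kwargs": {
  "rows": [
    [[0, 0, 0], 0, 0.3],
    [[0, 0, 0], 0, 0.3],
    [[0, 0, 0], 0, 0.3],
    [[0, 0, 0], 0, 0.3],
    [[0, 0, 0], 0, 0.3]
  ]
}}

```text
t: 10.05
eef_pos: [446.8, 88.5, 4.4]
tcp_rot: [-3.142, -0.001, -0.117]
ft_force: [0.2, 0.4, 4.6]
opening: 0.666
grip_force: 30.0
```

Call:
{"fn": "jog_arm", "kwargs": {
  "rows": [
    [[0, 0, 0], 0, 0.3],
    [[0, 0, 0], 0, 0.3],
    [[0, 0, 0], 0, 0.3]
  ]
}}

```text
t: 10.3
eef_pos: [446.8, 88.5, 4.4]
tcp_rot: [-3.142, -0.001, -0.117]
ft_force: [-0.6, 0.1, 5.5]
opening: 0.673
grip_force: 30.0
```

```bash
python3 go.py 562.4 -131 120 0.054
```

```text
shift [ 140.6  204.5 -115.5] turn -0.171 | t 10.3 pos [446.8  88.5   4.4] rot [-3.142e+00 -1.000e-03 -1.170e-01] j [ 0.05  0.62  2.15 -0.    0.37  1.74] open 0.67 grip 30.000018998980522 F [-0.6  0.1  5.5]
```

Call:
{"fn": "jog_arm", "kwargs": {
  "rows": [
    [[0, 0, -30], 0, 0.3],
    [[0, 0, -70], 0, 0.3],
    [[0, 0, -110], 0, 0.3],
    [[0, 0, -115], 0, 0.3]
  ]
}}

```text
t: 10.63
eef_pos: [448.4, 88.7, 124.1]
tcp_rot: [-3.14, -0.007, -0.117]
ft_force: [1.5, 1.1, 0.7]
opening: 0.671
grip_force: 30.0
```

Call:
{"fn": "jog_arm", "kwargs": {
  "rows": [
    [[20, 30, 0], 0, 0.3],
    [[43, 62, 0], 0, 0.3],
    [[66, 94, 0], 0, 0.3],
    [[86, 125, 0], 0, 0.3],
    [[95, 140, 0], 0, 0.3]
  ]
}}

```text
t: 11.05
eef_pos: [526.2, -65.0, 118.6]
tcp_rot: [3.141, -0.001, -0.119]
ft_force: [-0.8, -0.1, -1.1]
opening: 0.671
grip_force: 30.0
```

Call:
{"fn": "jog_arm", "kwargs": {
  "rows": [
    [[22, 33, 0], -0.09, 0.3],
    [[44, 62, 0], -0.171, 0.3],
    [[44, 64, 0], -0.171, 0.3],
    [[44, 64, 0], -0.171, 0.3],
    [[44, 64, 0], -0.171, 0.3]
  ]
}}

```text
t: 11.47
eef_pos: [560.0, -130.0, 118.3]
tcp_rot: [-3.141, 0.002, 0.052]
ft_force: [0.3, 1.1, -0.9]
opening: 0.668
grip_force: 30.0
```

```bash
python3 go.py 562.4 -131 67 0.054
```

```text
shift [ 2.4  1.2 51.3] turn -0.002 | t 11.4667 pos [ 560.  -130.   118.3] rot [-3.141e+00  2.000e-03  5.200e-02] j [-0.34  0.54  1.78  0.    0.82  1.18] open 0.67 grip 29.999959655106068 F [ 0.3  1.1 -0.9]
```

Call:
{"fn": "jog_arm", "kwargs": {
  "rows": [
    [[2, 1, 20], 0, 0.3],
    [[2, 1, 40], 0, 0.3],
    [[2, 1, 50], 0, 0.3],
    [[2, 1, 50], 0, 0.3],
    [[2, 1, 50], 0, 0.3]
  ]
}}

```text
t: 11.88
eef_pos: [562.6, -130.5, 69.1]
tcp_rot: [-3.141, 0.001, 0.054]
ft_force: [0.9, -0.7, -0.7]
opening: 0.669
grip_force: 30.0
```

```bash
python3 go.py 562.4 -131 19.4 0.054; python3 - <<'E'
from cell import env, optics, telemetry
import cv2
p,d=optics.read_camera("scene")
cv2.imwrite("pics/s4.png",cv2.resize(p[120:300,20:290,::-1],None,fx=2.8,fy=2.8))
E
```

```text
shift [-0.2  0.5 49.7] turn 0.0 | t 11.8833 pos [ 562.6 -130.5   69.1] rot [-3.141e+00  1.000e-03  5.400e-02] j [-0.34  0.61  1.81 -0.    0.72  1.17] open 0.67 grip 30.0000212341547 F [ 0.9 -0.7 -0.7]
```

View pics/s4.png

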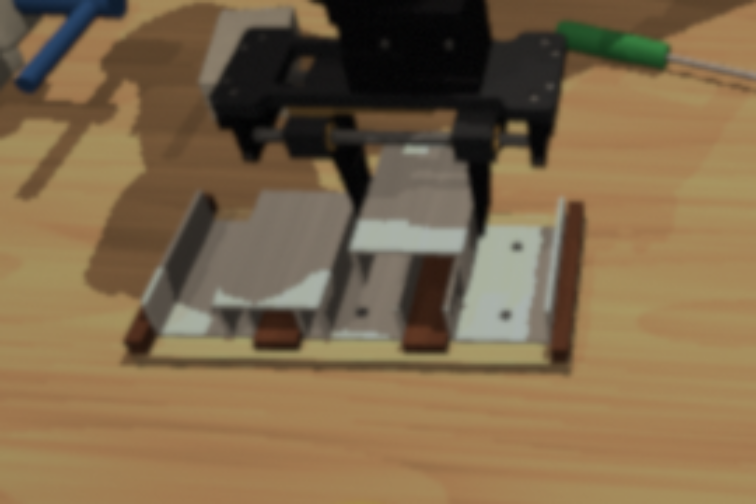

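Channel B hangs level over the left gap, front edge from (350,250) to (467,250), clear of channel A and in line with its end. I'll lower it.

Call:
{"fn": "jog_arm", "kwargs": {
  "rows": [
    [[0, 0.5, 14], 0, 0.3],
    [[0, 0.5, 28], 0, 0.3],
    [[0, 0.5, 38], 0, 0.3],
    [[0, 0.5, 43], 0, 0.3],
    [[0, 0.5, 46], 0, 0.3]
  ]
}}

```text
t: 12.35
eef_pos: [562.9, -131.7, 23.1]
tcp_rot: [3.142, 0.0, 0.054]
ft_force: [-0.4, -0.2, -0.8]
opening: 0.669
grip_force: 30.0
```

Call:
{"fn": "jog_arm", "kwargs": {
  "rows": [
    [[0, 0, 1], 0, 0.3],
    [[0, 0, 2], 0, 0.3],
    [[0, 0, 2], 0, 0.3],
    [[0, 0, 2], 0, 0.3]
  ]
}}

```text
t: 12.68
eef_pos: [563.1, -131.8, 21.6]
tcp_rot: [3.141, -0.001, 0.054]
ft_force: [-0.9, 0.2, -1.3]
opening: 0.668
grip_force: 30.0
```

```bash
python3 go.py 562.4 -131 19.4 0.054
```

```text
shift [-0.6 -0.9  2.2] turn -0.0 | t 12.6833 pos [ 563.1 -131.8   21.6] rot [ 3.141e+00 -1.000e-03  5.400e-02] j [-0.34  0.68  1.84 -0.    0.62  1.17] open 0.67 grip 29.99993283301592 F [-0.9  0.2 -1.3]
```

Call:
{"fn": "jog_arm", "kwargs": {
  "rows": [
    [[0, 0, 1], 0, 0.3],
    [[0, 0, 2], 0, 0.3],
    [[0, 0, 3], 0, 0.3],
    [[0, 0, 3.5], 0, 0.3],
    [[0, 0, 3.5], 0, 0.3]
  ]
}}

```text
t: 13.1
eef_pos: [563.0, -131.8, 19.4]
tcp_rot: [3.141, -0.001, 0.054]
ft_force: [-5.6, 2.2, 21.0]
opening: 0.675
grip_force: 30.0
```

```bash
python3 go.py 562.4 -131 19.4 0.054
```

```text
shift [-0.6 -0.9 -0. ] turn -0.0 | t 13.1 pos [ 563.  -131.8   19.4] rot [ 3.141e+00 -1.000e-03  5.400e-02] j [-0.34  0.68  1.84 -0.    0.62  1.17] open 0.67 grip 30.00099655240774 F [-5.6  2.2 21. ]
```

It is seated, with 21 N of contact at exactly the expected height. Release, lift clear and verify.

Call:
{"fn": "jog_arm", "kwargs": {
  "rows": [
    [[0, 0, 0], 0, 0.78],
    [[0, 0, 0], 0, 0.78],
    [[0, 0, 0], 0, 0.78],
    [[0, 0, 0], 0, 0.78]
  ]
}}

```text
t: 13.43
eef_pos: [562.8, -131.8, 17.5]
tcp_rot: [3.142, 0.0, 0.054]
ft_force: [0.1, -0.7, 0.4]
opening: 0.777
grip_force: 0.0
```

Call:
{"fn": "jog_arm", "kwargs": {
  "rows": [
    [[0, 0, -20], 0, 0.78],
    [[0, 0, -60], 0, 0.78],
    [[0, 0, -100], 0, 0.78],
    [[0, 0, -140], 0, 0.78],
    [[0, 0, -140], 0, 0.78]
  ]
}}

```text
t: 13.85
eef_pos: [565.5, -132.5, 164.5]
tcp_rot: [3.138, -0.01, 0.054]
ft_force: [-0.3, -0.9, 0.2]
opening: 0.782
grip_force: 0.0
```

Call:
{"fn": "jog_arm", "kwargs": {
  "rows": [
    [[-30, -30, 0], 0, 0.78],
    [[-60, -60, 0], 0, 0.78],
    [[-85, -85, 0], 0, 0.78],
    [[-110, -110, 0], 0, 0.78],
    [[-110, -110, 0], 0, 0.78]
  ]
}}

```text
t: 14.27
eef_pos: [442.3, -24.8, 157.3]
tcp_rot: [-3.14, 0.003, 0.056]
ft_force: [1.1, -0.3, -0.1]
opening: 0.779
grip_force: 0.0
```

```bash
python3 - <<'E'
from cell import env, optics, telemetry
from h import *
p,d=optics.read_camera("scene");i=optics.camera_info("scene");P=pts(d,i)
cv2.imwrite("pics/s5.png",cv2.resize(p[120:300,20:290,::-1],None,fx=2.8,fy=2.8))
m=((P[:,:,2]>38)&(P[:,:,2]<56)&(P[:,:,0]>490)&(P[:,:,0]<640)&(P[:,:,1]<-60)&(P[:,:,1]>-310)).astype(np.uint8)
m=cv2.morphologyEx(m,cv2.MORPH_OPEN,np.ones((7,7)))
n,l,s,c=cv2.connectedComponentsWithStats(m)
for k in range(1,n):
    q=P[l==k]; A=np.c_[q[:,:2],np.ones(len(q))];co=np.linalg.lstsq(A,q[:,2],rcond=None)[0]
    print(s[k,4],q[:,2].mean().round(1),"tilt",co[:2].round(3),rect(q[:,:2]))
E
```

```text
1570 46.6 tilt [-0.    -0.017] [ 569.5 -223.4  102.2   65.2    2.9]
1552 46.6 tilt [-0.001 -0.013] [ 563.4 -131.8  102.4   64.6    3.3]
```

View pics/s5.png

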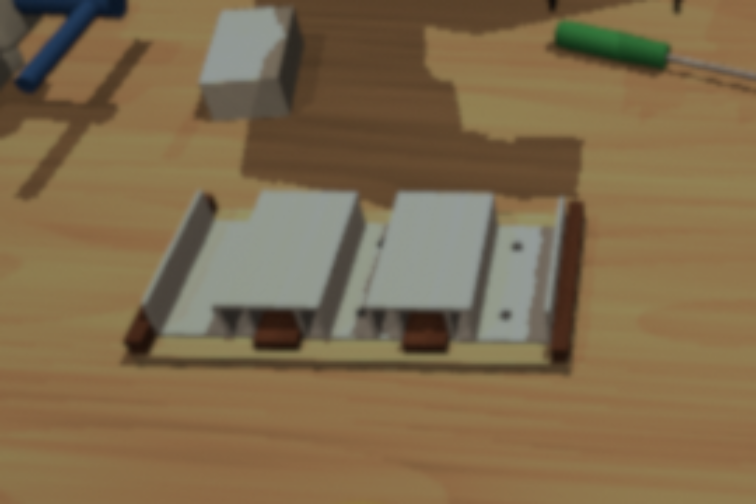

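Both channels straddle the gaps side by side. Their tops read 46.6 mm against 47 expected, they are level and aligned at about 3°, and the arm is clear. Handing in.

Call:
{"fn": "jog_arm", "kwargs": {
  "rows": [
    [[0, 0, 0], 0, 0.78],
    [[0, 0, 0], 0, 0.78],
    [[0, 0, 0], 0, 0.78]
  ]
}}

```text
t: 14.57
eef_pos: [448.0, -28.5, 157.4]
tcp_rot: [3.141, -0.0, 0.053]
ft_force: [0.8, -0.7, 0.3]
opening: 0.781
grip_force: 0.0
```

```bash
python3 -c "
from cell import env, optics, telemetry
print(env.job_done())"
```

```text
the job is handed in; nothing more can be done
None
```

Both wide channels are nested in the rack, one over each gap, seated and level with the arm clear; I handed the job in at about 14.6 s, and `env.job_done()` returned no verdict.

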